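# Make the wood lathe ready to start

### The arm

A 6-joint arm with a two-finger parallel gripper is mounted at the origin on the work surface. World frame = base frame: x ahead of the robot, y to its left, z up, the work surface at z = 0. Lengths are in mm, angles in rad, forces in N, time in s.
With the tool pointing down it reaches from about 300 to 775 mm from the base axis. Payload 14.6 kg.
Tool frame: the origin (TCP) lies midway between the tips of the shut fingers; the grasp point (between the pads) lies 19 mm behind it (manip.grasp_offset is the distance from the TCP to the grasp point, in mm); z points along the fingers, y is the line along which they close (so a half turn about z gives the same grasp; the last joint's range is limited). The gripper opens to 94 mm and grips with 3 to 60 N. Pads are 16 mm wide; open, the fingers measure 119 mm over their backs; the gripper's body (75 mm by 177 mm) begins 78 mm behind the grasp point.
Start: joints at [-0.067, 0.3, 1.521, -0, 1.321, -0.067], TCP at [549.99, -0.002, 205.446] pointing down, gripper open.
Joint ranges: [-3.03, 3.03], [-0.79, 2.21], [0.23, 2.52], [-1.04, 4.18], [0, 3.07], [-2.55, 2.55]. Speed limits (rad/s): [2.22, 2.22, 2.57, 3.14, 3.14, 3.14].

### API

Orientations are given as [roll, pitch, yaw] about the fixed x, y, z axes, in that order (R = Rz(yaw) Ry(pitch) Rx(roll)).
In Python, from cell import manip, viewer gives the robot as it stands. The module is installed in compiled form; this text tells all that it offers.
- The arm moves only by the tool move_arm, never from a script. Its argument "moves" is a list of rows, each a list of 4 numbers: the shift along the tool's x, y, z in m, then the turn about the tool's z in rad. A call has 1 to 12 rows; each row is the pose to reach, as a shift and turn from the pose commanded when the call began, along the tool's axes at that moment; what a row does not reach only later rows make up. A row lasts 1/10 s, in which the tool goes at most 50 mm and 8.59 degrees, less where a joint would pass 70% of its speed; a pose out of reach is approached as far as the arm can. A call with a gripper value outside its range is refused whole. "jaw" is the finger opening in m, from 0 to 0.094, set as the call begins (left out, the last holds). The fingers move at their own pace and stop on an object; "squeeze" is the grip in N (left out, the last holds). Time passes only in rows, so rows that repeat a pose let the fingers close. It gives the time, the measured TCP pose, the force, the opening and the grip force at its end, in the units of the state.
- manip.read_state(): the state, without advancing time (a new reading comes with each control period).
- viewer.camera(name): name is "scene" or "side" or "wrist"; returns a dict with "frame" (384x512x3 uint8, blue, green, red), "z_map" (384x512 float32, mm along the optical axis (not along the pixel's ray), 0 where there is no reading), "fx", "fy", "cx", "cy" (pixels), "D" ([k1, k2, p1, p2, k3] as OpenCV has them; the pictures are not rectified), "origin" and "orientation" of the camera in the world. Camera axes: x right, y down, z forward; pixel columns grow to the right and rows downward; lengths in mm; the calibration is good to about 2 mm. A picture is of the moment at which its call begins.
- manip.sign_off(): hands the job in; it is judged then, once.
The state is a dict: "clock": time; "joints": joint angles; "qd": joint speeds; "effort": joint torques, N m; "eef_pos": TCP position; "eef_rot": TCP orientation; "wrist_force": force on the tool from outside, world axes, zero at the start; "moment": the same for the moment, N m; "finger_gap": finger opening in mm; "finger_force": force on a finger pad.
Only numpy, scipy, OpenCV 4.12 (cv2) and the standard library are available. Lean on these libraries where they do the work, as an engineer would, in place of code of your own. Each camera call takes 0.05 s, during which the arm holds its last target. There are 200 camera calls.

### The job

Make the lathe ready and start it: first clear everything left lying on its bed, offcuts into the wooden scrap box and gouges lying wholly inside the grey tool tray. Then turn the mounted blank by hand through at least one full turn to check that it runs clear, only in the cutting direction, so that the top of the blank moves towards the side where the tool rest stands. Last, throw the starting lever fully over, away from you, and leave the wax jar and the sanding block where they are.

Things in the scene. Friction and masses are not known exactly. Their poses are not given: they have to be found in the camera images.
- lathe: White bench wood lathe, fixed. Origin on the bench under the bed; x away from the robot, y (along the bed) towards the headstock, left. Bed top 85 mm up, 150 mm wide (x -75 to 75), y -470 to 400 mm. Headstock y 180 to 380 mm, 280 mm high; tailstock y -382 to -458 mm, 222 mm high. Things left on the bed lie between y = -330 and -30 mm.
- blank (a joint): Angle (rad) of the wooden blank about the lathe's y axis; no stops, counts on past full turns, friction about 0.12 Nm, stays where it is left. Positive: its top moves away from the robot (+x). Starts within 0.2 of 0. A black pencil line runs from the centre up its right-hand face and across its rim (at the top at 0).
- blank_axis (a point): Centre of the blank, on the spindle axis, 190 mm up; fixed, axes as the lathe's. The blank is a pale wooden disc on edge, 150 mm in diameter, 40 mm thick (y -20 to 20 mm). Its rim can be pinched from above across the thickness, 80 mm are free beside each face; a steel faceplate of 34 mm radius sits on its left face.
- tool_rest: Tool rest: a slim steel T, bar 130 mm long (y) and 14 mm wide, top 195 mm above the bench, on a post and a foot clamped to the edge of the bed, fixed. Stands beside the blank, about 107 mm from the spindle axis, on the robot's side or on the far side (the dust hood is on the other). Origin under its foot, level with the bed's top.
- dust_hood: Broad black plastic dust hood, 45 x 100 mm, top 190 mm above the bench, fixed beside the blank on the side away from the tool rest. Not a tool rest. Origin under its foot.
- tool_tray: Grey open plastic tray, 140 mm (own x) by 280 mm (own y), 30 mm high, 6 mm walls and floor, 0.9 kg, loose on the bench at the robot's right. Origin under its centre.
- scrap_box: Open wooden box for offcuts, 180 mm (own x) by 230 mm (own y), 60 mm high, 7 mm walls and floor, 0.9 kg, loose on the bench at the robot's left. Origin under its centre.
- switch (a joint): The lathe's starting lever (rad): an 80 mm steel lever with a black ball, on a grey block 70 x 50 x 25 mm fixed before the lathe. 0 to 0.08 at the start: off, leaning 0.5 rad towards the robot; 1.0: on, at its stop, leaning 0.5 rad away. It pivots 22 mm above the bench, moves with about 1 N at the ball and stays where it is left.
- switch_tip (a point): Centre of the lever's ball (26 mm in diameter), about 92 mm above the bench at either end of its travel. Site axes turn with the lever; the lever swings along the block's x, which points away from the robot within 0.15 rad.
- offcut1: Offcut: rectangular block of wood, 110 mm (own x) x 45 mm (own y) x 35 mm high, about 0.1 kg, lying across the lathe bed if present. Origin in the centre of its underside.
- offcut2: Offcut: rectangular block of wood, 110 mm (own x) x 45 mm (own y) x 35 mm high, about 0.1 kg, lying across the lathe bed if present. Origin in the centre of its underside.
- gouge1: Turning gouge, about 0.14 kg, lying across the lathe bed if present: dark wooden handle 140 mm long (own x from -70 to 70 mm), 26 mm square with rounded edges, and a steel blade 12 mm wide that sticks out to x = 140 mm. Origin in the centre of the handle's underside, near the centre of mass.
- gouge1_tip (a point): Cutting tip of that gouge, 140 mm ahead of its origin, 13 mm up.
- gouge2: Turning gouge, about 0.14 kg, lying across the lathe bed if present: dark wooden handle 140 mm long (own x from -70 to 70 mm), 26 mm square with rounded edges, and a steel blade 12 mm wide that sticks out to x = 140 mm. Origin in the centre of the handle's underside, near the centre of mass.
- gouge2_tip (a point): Cutting tip of that gouge, 140 mm ahead of its origin, 13 mm up.
- wax_jar: Bystander, loose: wax jar with a white lid, 60 mm in diameter, 60 mm high, on the bench between lever and scrap box. Leave alone. Origin under it.
- sanding_block: Bystander, loose: cork sanding block, 90 x 50 x 30 mm, on the headstock. Leave alone. Origin under it.
Mind the look-alikes: they are no part of the job. What is shaped like the part that bears switch but yellow is not meant. Leave any turquoise look-alike of the offcut2 alone.

How it is judged:
By the outcome, as a careful person would: the job done as asked, in the order asked, and still so for the second after the job is handed in, with the robot touching nothing.
Of offcut1, offcut2, gouge1, gouge2 only 2 to 4 are there at a start; the rules pass over those that are not, and their reading is None.
At some moment in a run one of tool_tray, scrap_box may be knocked a few centimetres aside while the robot is not near it.
It also fails if it takes over 210 s, if anything falls off the work surface, if the arm or the gripper's body presses on something with over 40 N, if the wrist force passes 120 N, or if a joint passes its speed limit or range.

## Working session

There is one attempt and no reset: what is moved stays moved. The work goes in short steps, Python scripts to look and compute and a tool call to move; the robot and the scene stay as the last step left them, time stands still between calls to the robot, and variables do not carry over. Pictures are saved under pics/ and viewed, at most 14 in all, crops included, and the job is handed in when it is done.

Besides the shell and the picture viewer there is one more tool, called after "Emit:" as name(argument=value, ...), one argument or row to a line, values as JSON. move_arm: Moves the arm, as the interface text tells. Its arguments: {"type":"object","properties":{"moves":{"type":"array"},"jaw":{"type":"number"},"squeeze":{"type":"number"}},"required":["moves"]}

```bash
ls; mkdir -p pics; cat > h.py <<'E'
import numpy as np, cv2
from scipy.spatial.transform import Rotation as Rn
from cell import manip, viewer
def rot(o):
    o=np.array(o,float)
    return o if o.shape==(3,3) else Rn.from_euler('xyz',o).as_matrix()
def cloud(c):
    h,w=c['z_map'].shape
    u,v=np.meshgrid(np.arange(w),np.arange(h))
    K=np.array([[c['fx'],0,c['cx']],[0,c['fy'],c['cy']],[0,0,1.]])
    p=cv2.undistortPoints(np.stack([u,v],-1).reshape(-1,1,2).astype(np.float64),K,np.array(c['D'],float)).reshape(h,w,2)
    z=c['z_map'].astype(float)
    P=np.dstack([p*z[...,None],z])@rot(c['orientation']).T+np.array(c['origin'])
    P[z<=0]=np.nan
    return P
E
python3 - <<'E'
from h import *
for n in ("scene","side"):
    c=viewer.camera(n); print(n,c['origin'],c['orientation'],c['fx'],c['D'])
    cv2.imwrite(f'pics/{n}1.png',cv2.resize(c['frame'],(800,600)))
    np.save(f'{n}.npy',cloud(c)); cv2.imwrite(f'{n}_raw.png',c['frame'])
print(manip.read_state(), manip.grasp_offset)
E
```

```text
pics
scene [1202.94695375 -433.1542319   733.90565031] [-2.17184113  0.01687707  1.11105824] 350.99153131087786 [-0.09240679  0.          0.          0.          0.        ]
side [ -33.70626404 -861.20127543  766.38996546] [-2.14388852 -0.00883625 -0.61351116] 353.9865219749388 [-0.02062016  0.          0.          0.          0.        ]
{'clock': 0.1, 'joints': array([-6.66140290e-02,  3.00390039e-01,  1.52150028e+00,  7.76801056e-06,
        1.32069531e+00, -6.66034500e-02]), 'qd': array([ 0.0008936 , -0.00093182, -0.00068121, -0.00041219, -0.00126093,
       -0.00068313]), 'effort': array([ 1.84928511e-03, -5.32644153e+01, -3.53284299e+01,  7.10431044e-02,
        2.34944851e-02, -7.30603051e-05]), 'eef_pos': array([5.49773524e+02, 6.50087572e-03, 2.04964973e+02]), 'eef_rot': array([-3.14060237e+00, -7.35948532e-05,  1.57078379e+00]), 'wrist_force': array([ 0.2673537 , -0.85980764,  0.25829139]), 'moment': array([0.00026072, 0.01720541, 0.00021194]), 'finger_force': 0.0, 'finger_gap': 93.71221463150859} 18.8
```

View pics/scene1.png

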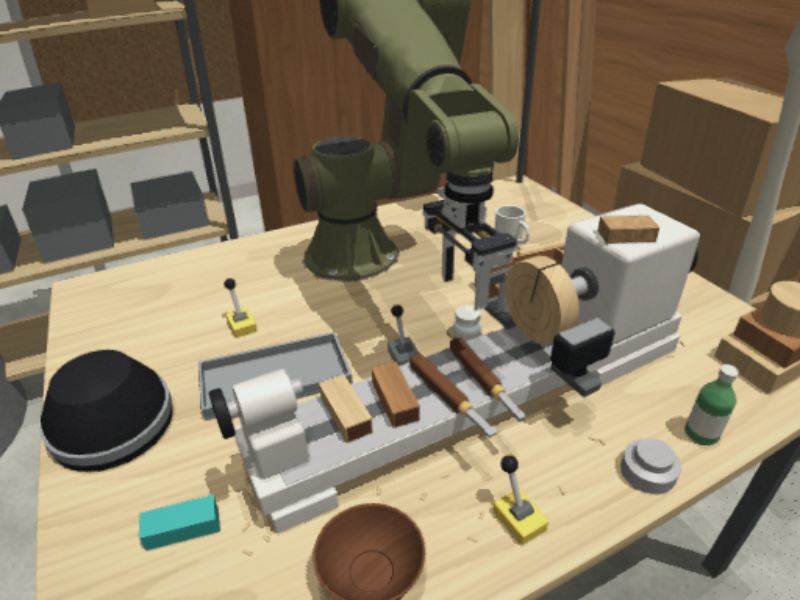

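View pics/side1.png

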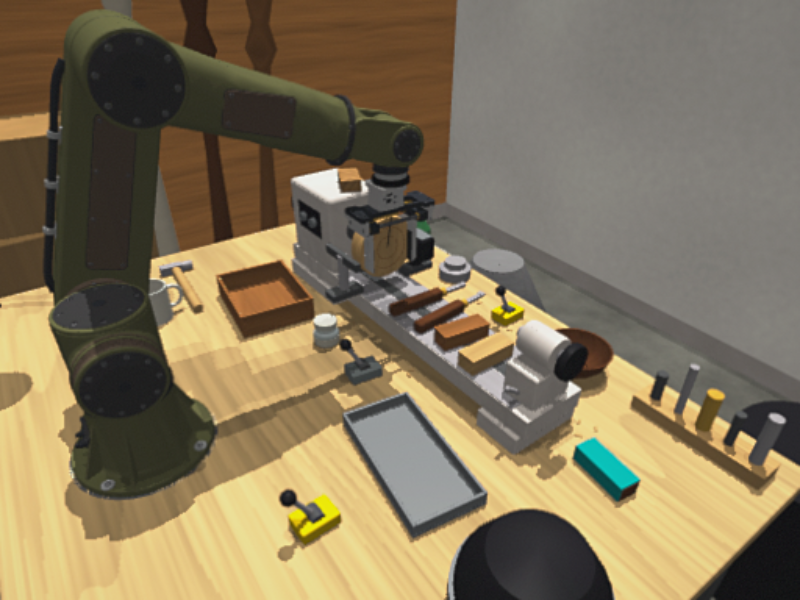

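Scene picture: two offcuts at (345,408) light and (395,393) brown, and two gouges at (440,380) and (485,378). The hood (583,350) is on the far side, so the tool rest is on the robot's side. The grey-based lever is at (400,345). Look-alikes are the yellow levers at (238,320) and (520,515) and the turquoise block at (180,522).

Next I'll build a top-down map from both clouds.

```bash
cat >> h.py <<'E'
def topmap(parts,x0=250,x1=850,y0=-520,y1=480,s=1.5,zmin=-20,zmax=1000):
    # image: up = +x, left = +y ; keeps highest point
    H,W=int((x1-x0)/s),int((y1-y0)/s); im=np.zeros((H,W,3),np.uint8); Z=np.full((H,W),-1e3)
    for P,F in parts:
        p=P.reshape(-1,3); f=F.reshape(-1,3); m=np.isfinite(p[:,0])&(p[:,2]>zmin)&(p[:,2]<zmax); p=p[m]; f=f[m]
        r=((x1-p[:,0])/s).astype(int); c=((y1-p[:,1])/s).astype(int)
        k=(r>=0)&(r<H)&(c>=0)&(c<W); r,c,p,f=r[k],c[k],p[k],f[k]
        o=np.argsort(p[:,2]); r,c,p,f=r[o],c[o],p[o],f[o]
        g=p[:,2]>Z[r,c]; r,c,f,p=r[g],c[g],f[g],p[g]
        im[r,c]=f; Z[r,c]=p[:,2]
    return im,Z
E
python3 - <<'E'
from h import *
parts=[(np.load(f'{n}.npy'),cv2.imread(f'{n}_raw.png')) for n in('scene','side')]
im,Z=topmap(parts,s=1.5,zmax=300)
im=cv2.dilate(im,np.ones((2,2)))
im=cv2.resize(im,None,fx=1.2,fy=1.2,interpolation=cv2.INTER_NEAREST)
for x in range(300,850,100): cv2.line(im,(0,int((850-x)/1.5*1.2)),(8,int((850-x)/1.5*1.2)),(0,0,255),1)
for y in range(-500,480,100): cv2.line(im,(int((480-y)/1.5*1.2),0),(int((480-y)/1.5*1.2),8),(0,0,255),1)
print(im.shape); cv2.imwrite('pics/top.png',im)
for P,F in parts:
    p=P.reshape(-1,3); hsv=cv2.cvtColor(F,cv2.COLOR_BGR2HSV).reshape(-1,3)
    ok=np.isfinite(p[:,0])
    # bed top
    m=ok&(abs(p[:,2]-85)<4)&(p[:,0]>350)&(p[:,0]<850)&(p[:,1]<450)&(p[:,1]>-450)&(hsv[:,1]<60)
    q=p[m][:,:2]; print('bed',m.sum(),np.median(p[m][:,2]),cv2.minAreaRect(q.astype(np.float32)), np.percentile(q,[1,99],axis=0))
    m=ok&(abs(p[:,2]-280)<4)&(p[:,1]>100)&(hsv[:,1]<60)
    if m.sum()>5: print('head',m.sum(),cv2.minAreaRect(p[m][:,:2].astype(np.float32)))
    m=ok&(abs(p[:,2]-3)<60)
    print('bench z',np.median(p[ok&(abs(p[:,2])<12)][:,2]))
E
```

```text
(480, 799, 3)
bed 5194 84.36381419374561 ((599.5607299804688, -8.04803466796875), (392.1663513183594, 838.2938232421875), 16.271713256835938) [[ 544.86723387 -416.71896797]
 [ 698.2725266   356.13463913]]
head 867 ((214.2225341796875, 622.0210571289062), (715.1905517578125, 1031.2447509765625), 19.88834571838379)
bench z -1.2058009871606146
bed 2212 84.52459584244491 ((575.407958984375, -3.862640380859375), (369.9554138183594, 853.8599853515625), 22.934213638305664) [[ 525.0287806  -418.53939833]
 [ 690.12444816  363.38196013]]
head 695 ((1497.9044189453125, 413.44232177734375), (2844.3291015625, 1413.7750244140625), 35.36852264404297)
bench z -0.36703781089352105
```

View pics/top.png

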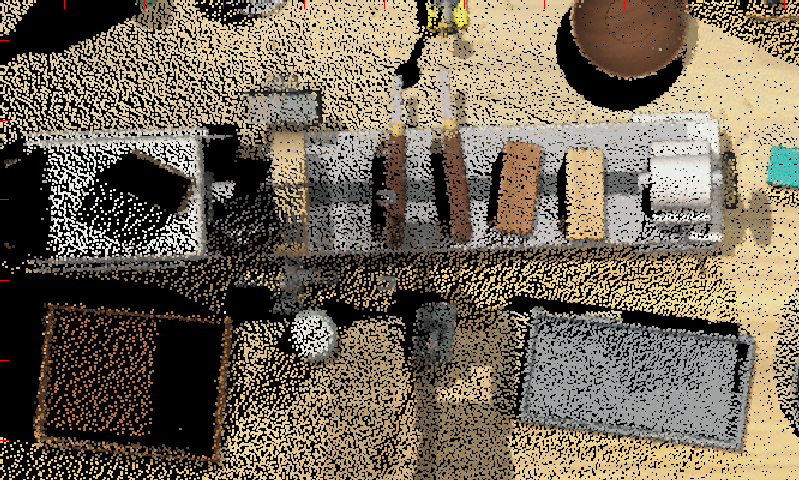

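The map (0.8 px/mm) shows tray, box, lathe, jar, lever, offcuts at (585,193) and (517,188), and gouges with blades pointing +x at (397,160) and (450,160). The tool rest is on the robot's side at (290,285). Now the precise poses.

```bash
cat > m.py <<'E'
from h import *
def rect(name,q):
    q=q.astype(np.float32)
    if len(q)<10: print(name,'few',len(q));return
    # drop outliers
    c=np.median(q,0); 
    r=cv2.minAreaRect(q); b=cv2.boxPoints(r)
    e=[b[1]-b[0],b[2]-b[1]]; L=max(e,key=np.linalg.norm)
    a=np.arctan2(L[1],L[0]); a=(a+np.pi)%np.pi
    print(name,len(q),'c',np.round(r[0],1),'size',np.round(r[1],1),'long-axis yaw %.3f'%a)
def report(parts):
  for P,F in parts:
    hsv=cv2.cvtColor(F,cv2.COLOR_BGR2HSV).reshape(-1,3).astype(int); p=P.reshape(-1,3); x,y,z=p.T
    ok=np.isfinite(x)
    def S(xa,xb,ya,yb,za,zb,extra=True): 
        m=ok&(x>xa)&(x<xb)&(y>ya)&(y<yb)&(z>za)&(z<zb)&extra
        return p[m][:,:2]
    for nm,(ya,yb) in dict(off_light=(-285,-220),off_brown=(-195,-125)).items():
        rect(nm,S(540,690,ya,yb,115,126,hsv[:,1]>60))
    for nm,(ya,yb) in dict(gA=(-120,-60),gB=(-45,10)).items():
        rect(nm+' handle',S(540,700,ya,yb,98,118,(hsv[:,1]>80)))
        rect(nm+' blade',S(690,780,ya,yb+10,88,110))
    rect('blank rimtop',S(540,680,85,150,240,270,hsv[:,1]>50))
    q=ok&(x>530)&(x<690)&(y>85)&(y<150)&(z>200)&(z<270)&(hsv[:,1]>50)
    if q.sum(): print('blank z max',np.percentile(z[q],99), 'y range',np.percentile(y[q],[1,50,99]))
    rect('headtop',S(500,720,200,470,276,284))
    rect('box',S(250,480,180,450,52,64))
    rect('tray',S(250,500,-480,-150,26,33))
    rect('tray2',S(250,500,-480,-150,-3,33,(hsv[:,1]<60)))
    rect('jar',S(380,480,50,130,55,64))
    rect('lever ball',S(380,480,-110,-20,75,110))
    rect('lever block',S(380,490,-110,-20,18,30))
    rect('toolrest top',S(460,530,30,220,188,200))
    rect('hood',S(650,780,60,200,180,196))
E
python3 - <<'E'
from m import *
report([(np.load(f'{n}.npy'),cv2.imread(f'{n}_raw.png')) for n in('scene','side')])
E
```

```text
off_light 607 c [ 610.4 -250.7] size [111.3  45. ] long-axis yaw 0.024
off_brown 556 c [ 617.5 -167.1] size [ 44.7 112.1] long-axis yaw 3.022
gA handle 430 c [628.1 -89. ] size [145.5  25.4] long-axis yaw 0.122
gA blade 189 c [725.3 -75.1] size [73.3 21.3] long-axis yaw 0.139
gB handle 396 c [620.6 -13.1] size [ 26.2 150.8] long-axis yaw 3.122
gB blade 153 c [723.8 -12.7] size [66.9 19.8] long-axis yaw 0.057
blank rimtop 485 c [611.5 117.7] size [107.4  43.7] long-axis yaw 0.070
blank z max 263.6950742985394 y range [ 96.53098198 101.51846633 139.6880262 ]
headtop 884 c [602.8 327.6] size [142.1 191.6] long-axis yaw 1.604
box 74 c [324.5 313.9] size [ 68.6 247.4] long-axis yaw 1.801
tray 297 c [ 378.4 -315. ] size [279.2 143.2] long-axis yaw 1.439
tray2 2427 c [ 369.8 -301.1] size [313.2 210.1] long-axis yaw 1.496
jar 118 c [433.9  90.4] size [48.7 48.8] long-axis yaw 2.022
lever ball 61 c [405.1 -59.1] size [21.9 19.9] long-axis yaw 0.568
lever block 172 c [439.9 -61.5] size [49.3 69.8] long-axis yaw 3.035
toolrest top 50 c [509.  107.5] size [18.6 50. ] long-axis yaw 1.739
hood 559
[... 504 characters left out ...]
.7 11.3] long-axis yaw 0.071
blank z max 263.2592902133265 y range [ 96.39912067 102.17609538 137.0607013 ]
headtop 445 c [597.  326.4] size [142.3 192.6] long-axis yaw 1.617
box 328 c [374.5 315.2] size [235.1 181.2] long-axis yaw 1.474
tray 559 c [ 376.1 -313.8] size [283.1 141.3] long-axis yaw 1.442
tray2 4548 c [ 386.3 -300.4] size [313.  157.9] long-axis yaw 1.441
jar 104 c [428.7  92. ] size [49.6 49.9] long-axis yaw 2.610
lever ball 57 c [396.8 -61.6] size [17.1 24.3] long-axis yaw 2.469
lever block 189 c [436.7 -60.1] size [53.2 71.7] long-axis yaw 3.019
toolrest top 95 c [503.7 122.9] size [ 23.4 125.3] long-axis yaw 1.575
hood 97 c [699.8  98.8] size [88.3 56.8] long-axis yaw 0.422
```

Candidates (scene px):
- **Offcuts:** light (345,408) and brown (395,393) on the bed. The turquoise block (180,522) is excluded.
- **Gouges:** (440,380) and (485,378).
- **Lever:** grey-based (400,345). The yellow ones at (238,320) and (520,515) are excluded.

I'll check the choice in one crop.

```bash
python3 - <<'E'
from h import *
im=cv2.imread('scene_raw.png')[170:310,120:390]; cv2.imwrite('pics/crop.png',cv2.resize(im,None,fx=2.9,fy=2.9,interpolation=cv2.INTER_CUBIC))
for n in('scene','side'):
    p=np.load(n+'.npy').reshape(-1,3); m=np.isfinite(p[:,0])&(p[:,0]>550)&(p[:,0]<690)&(p[:,1]<-285)&(p[:,1]>-430)&(p[:,2]>165)&(p[:,2]<240)
    q=p[m]; print(n,np.percentile(q,[1,50,99],axis=0).round(0).tolist())
    for y in range(-340,-285,5): 
        k=abs(q[:,1]-y)<2.5; print(y,k.sum(),q[k][:,2].max().round() if k.any() else '', end='; ')
E
```

```text
scene [[608.0, -429.0, 172.0], [645.0, -377.0, 208.0], [660.0, -320.0, 222.0]]
-340 68 224.0; -335 59 221.0; -330 13 202.0; -325 23 203.0; -320 26 202.0; -315 1 193.0; -310 0 ; -305 0 ; -300 0 ; -295 0 ; -290 0 ; side [[590.0, -429.0, 171.0], [603.0, -382.0, 208.0], [642.0, -326.0, 223.0]]
-340 40 222.0; -335 25 221.0; -330 2 219.0; -325 0 ; -320 5 199.0; -315 3 202.0; -310 0 ; -305 0 ; -300 0 ; -295 0 ; -290 0 ;
```

View pics/crop.png

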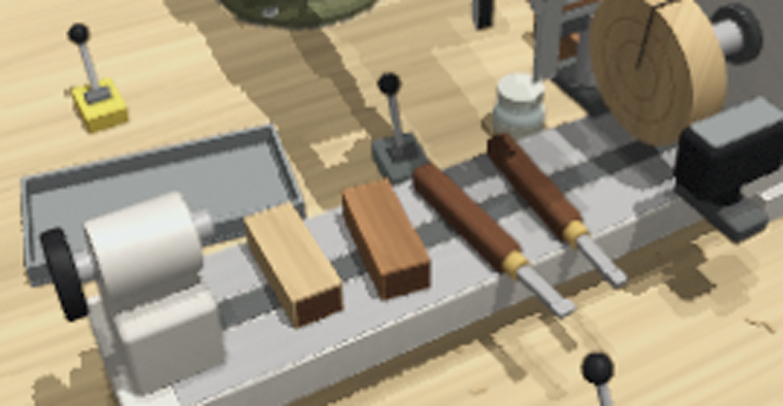

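The crop confirms the choice: two wooden offcuts at (295,265) and (385,240), two gouges, and the grey-based lever at (395,150). I'll start with the brown offcut.

Emit:
move_arm(
  moves=[
    [-0.167, 0.067, 0, 1.706],
    [-0.167, 0.067, 0, 1.706],
    [-0.167, 0.067, 0, 1.706],
    [-0.167, 0.067, 0, 1.706],
    [-0.167, 0.067, 0, 1.706],
    [-0.167, 0.067, 0, 1.706],
    [-0.167, 0.067, 0, 1.706],
    [-0.167, 0.067, 0, 1.706],
    [-0.167, 0.067, 0, 1.706],
    [-0.167, 0.067, 0, 1.706],
    [-0.167, 0.067, 0, 1.706],
    [-0.167, 0.067, 0, 1.706],
  ],
  jaw=0.066,
  squeeze=25,
)

```text
clock: 1.3
eef_pos: [616.9, -167.0, 205.0]
eef_rot: [-3.141, 0.001, -0.141]
wrist_force: [-0.2, 0.1, 0.7]
finger_gap: 65.8
finger_force: 0.0
```

Down 115 mm to TCP z=90.

Emit:
move_arm(
  moves=[
    [0, 0, 0.04, 0],
    [0, 0, 0.08, 0],
    [0, 0, 0.1, 0],
    [0, 0, 0.115, 0],
    [0, 0, 0.115, 0],
  ],
)

```text
clock: 1.8
eef_pos: [616.2, -166.8, 88.5]
eef_rot: [-3.141, 0.003, -0.135]
wrist_force: [-0.2, 0.2, 0.8]
finger_gap: 66.2
finger_force: 0.0
```

Emit:
move_arm(
  moves=[
    [0, 0, 0, 0],
    [0, 0, 0, 0],
    [0, 0, 0, 0],
    [0, 0, 0, 0],
    [0, 0, 0, 0],
    [0, 0, 0, 0],
  ],
  jaw=0.03,
)

```text
clock: 2.4
eef_pos: [617.5, -167.1, 91.7]
eef_rot: [3.141, -0.002, -0.135]
wrist_force: [-1.4, 0.5, 6.1]
finger_gap: 45.0
finger_force: 25.0
```

Emit:
move_arm(
  moves=[
    [0, 0, -0.03, 0],
    [0, 0, -0.08, 0],
    [0, 0, -0.13, 0],
    [0, 0, -0.17, 0],
    [0, 0, -0.17, 0],
  ],
)

```text
clock: 2.9
eef_pos: [618.3, -167.5, 267.2]
eef_rot: [3.14, -0.01, -0.135]
wrist_force: [0.5, -0.6, -0.6]
finger_gap: 44.8
finger_force: 24.9
```

```bash
cat >> h.py <<'E'
def delta(*targets):
    s=manip.read_state(); R=rot(s['eef_rot']); yaw=s['eef_rot'][2]; print('at',np.round(s['eef_pos'],1),round(yaw,3),'F',np.round(s['wrist_force'],1),'gap',round(s['finger_gap'],1),'t',s['clock'])
    for t in targets:
        d=R.T@(np.array(t[:3])-s['eef_pos'])/1000
        dy=(t[3]-yaw+np.pi)%(2*np.pi)-np.pi if len(t)>3 else 0
        print(t,'->',np.round(d,3),'turn',round(-dy,3))
def look(n):
    c=viewer.camera(n); return cloud(c),c['frame']
E
cat > boxes.py <<'E'
from m import *
def boxes():
    P,F=look('side'); p=P.reshape(-1,3); x,y,z=p.T; ok=np.isfinite(x)
    hsv=cv2.cvtColor(F,cv2.COLOR_BGR2HSV).reshape(-1,3).astype(int)
    rect('box',p[ok&(x>240)&(x<500)&(y>150)&(y<480)&(z>52)&(z<64)&(hsv[:,1]>80)][:,:2])
    rect('tray',p[ok&(x>240)&(x<500)&(y>-500)&(y<-140)&(z>25)&(z<33)&(hsv[:,1]<70)][:,:2])
E
python3 -c "
from boxes import *
boxes(); delta((375,-167,267,-.1),(380,364,267,-.1))"
```

```text
box 323 c [374.2 316.7] size [237.5 180.8] long-axis yaw 1.477
tray 607 c [ 376.  -314.1] size [282.  140.8] long-axis yaw 1.441
at [ 617.6 -167.2  263.3] -0.135 F [-0.1 -1.2 -2. ] gap 44.6 t 2.95
(375, -167, 267, -0.1) -> [-0.24   0.033 -0.005] turn -0.035
(380, 364, 267, -0.1) -> [-0.307 -0.494 -0.006] turn -0.035
```

Emit:
move_arm(
  moves=[
    [-0.04, 0.005, 0, 0],
    [-0.09, 0.012, 0, 0],
    [-0.14, 0.02, 0, 0],
    [-0.19, 0.026, 0, 0],
    [-0.235, 0.02, 0, 0],
    [-0.255, -0.02, 0, 0],
    [-0.26, -0.07, 0, 0],
    [-0.265, -0.12, 0, 0],
    [-0.27, -0.17, 0, 0],
    [-0.275, -0.22, 0, 0],
    [-0.28, -0.27, 0, 0],
    [-0.285, -0.31, 0, 0],
  ],
)

```text
clock: 4.15
eef_pos: [375.4, 180.8, 259.1]
eef_rot: [3.141, 0.002, -0.134]
wrist_force: [0.5, -1.0, -0.9]
finger_gap: 45.0
finger_force: 24.9
```

```bash
python3 -c "
from boxes import *
delta((379,364,267,-.1),(379,364,16,-.1))"
```

```text
at [375.4 180.8 259.1] -0.134 F [ 0.5 -1.  -0.9] gap 45.0 t 4.15
(379, 364, 267, -0.1) -> [-0.021 -0.182 -0.008] turn -0.034
(379, 364, 16, -0.1) -> [-0.02  -0.182  0.243] turn -0.034
```

Emit:
move_arm(
  moves=[
    [-0.005, -0.04, 0, 0],
    [-0.01, -0.09, 0, -0.034],
    [-0.016, -0.14, 0, -0.034],
    [-0.02, -0.182, 0, -0.034],
    [-0.02, -0.182, 0.05, -0.034],
    [-0.02, -0.182, 0.1, -0.034],
    [-0.02, -0.182, 0.15, -0.034],
    [-0.02, -0.182, 0.19, -0.034],
    [-0.02, -0.182, 0.215, -0.034],
    [-0.02, -0.182, 0.23, -0.034],
    [-0.02, -0.182, 0.241, -0.034],
    [-0.02, -0.182, 0.241, -0.034],
  ],
)

```text
clock: 5.35
eef_pos: [380.1, 360.8, 17.6]
eef_rot: [3.139, 0.002, -0.101]
wrist_force: [0.7, -0.3, -0.4]
finger_gap: 45.0
finger_force: 24.9
```

Emit:
move_arm(
  moves=[
    [0, 0, 0, 0],
    [0, 0, 0, 0],
    [0, 0, 0, 0],
    [0, 0, -0.03, 0],
    [0, 0, -0.08, 0],
    [0, 0, -0.13, 0],
    [0, 0, -0.18, 0],
    [0, 0, -0.23, 0],
    [0, 0, -0.25, 0],
  ],
  jaw=0.066,
)

```text
clock: 6.25
eef_pos: [381.7, 362.1, 275.2]
eef_rot: [-3.136, -0.005, -0.101]
wrist_force: [1.0, 0.1, 0.3]
finger_gap: 66.0
finger_force: 0.0
```

```bash
python3 -c "
from boxes import *
boxes(); delta((374,-90,267,0.016),(550,-232,267,0.016))"
```

```text
box 327 c [375.2 317.1] size [238.5 181.7] long-axis yaw 1.476
tray 604 c [ 376.2 -314.6] size [281.8 141.1] long-axis yaw 1.442
at [382.  362.4 276.4] -0.101 F [-0.5  0.5  2.6] gap 65.5 t 6.3
(374, -90, 267, 0.016) -> [0.038 0.451 0.007] turn -0.117
(550, -232, 267, 0.016) -> [0.227 0.574 0.007] turn -0.117
```

Emit:
move_arm(
  moves=[
    [0, 0.05, 0, 0],
    [0, 0.1, 0, 0],
    [0, 0.15, 0, 0],
    [0.01, 0.2, 0, -0.05],
    [0.02, 0.25, 0, -0.117],
    [0.03, 0.3, 0, -0.117],
    [0.03, 0.35, 0, -0.117],
    [0.035, 0.4, 0, -0.117],
    [0.07, 0.44, 0, -0.117],
    [0.11, 0.47, 0, -0.117],
    [0.15, 0.5, 0, -0.117],
    [0.19, 0.53, 0, -0.117],
  ],
  jaw=0.094,
)

```text
clock: 7.5
eef_pos: [513.5, -182.9, 269.3]
eef_rot: [3.141, -0.001, 0.015]
wrist_force: [-0.2, 0.7, 1.0]
finger_gap: 94.2
finger_force: 0.0
```

```bash
python3 -c "
from boxes import *
delta((609,-232,207,.016),(609,-232,109,.016),(609,-197,109,.016))"
```

```text
at [ 513.5 -182.9  269.3] 0.015 F [-0.2  0.7  1. ] gap 94.2 t 7.5
(609, -232, 207, 0.016) -> [0.095 0.051 0.062] turn -0.001
(609, -232, 109, 0.016) -> [0.095 0.051 0.16 ] turn -0.001
(609, -197, 109, 0.016) -> [0.095 0.016 0.16 ] turn -0.001
```

Emit:
move_arm(
  moves=[
    [0.04, 0.022, 0.0, 0],
    [0.08, 0.042, 0.02, 0],
    [0.095, 0.051, 0.06, 0],
    [0.095, 0.051, 0.1, 0],
    [0.095, 0.051, 0.135, 0],
    [0.095, 0.051, 0.155, 0],
    [0.095, 0.051, 0.158, 0],
    [0.095, 0.051, 0.158, 0],
  ],
)

```text
clock: 8.3
eef_pos: [608.3, -230.6, 111.8]
eef_rot: [3.142, 0.0, 0.016]
wrist_force: [-0.1, 0.1, 0.1]
finger_gap: 93.9
finger_force: 0.0
```

Emit:
move_arm(
  moves=[
    [0, -0.01, 0, 0],
    [0, -0.018, 0, 0],
    [0, -0.026, 0, 0],
    [0, -0.034, 0, 0],
    [0, -0.036, 0, 0],
    [0, -0.036, 0.01, 0],
    [0, -0.036, 0.021, 0],
    [0, -0.036, 0.021, 0],
  ],
)

```text
clock: 9.1
eef_pos: [606.6, -194.3, 87.8]
eef_rot: [-3.14, 0.004, 0.016]
wrist_force: [-0.4, 0.3, -0.2]
finger_gap: 94.2
finger_force: 0.0
```

Emit:
move_arm(
  moves=[
    [0, 0, 0, 0],
    [0, 0, 0, 0],
    [0, 0, 0, 0],
    [0, 0, 0, 0],
    [0, 0, 0, 0],
    [0, 0, 0, 0],
    [0, 0, 0, 0],
    [0, 0, 0, 0],
  ],
  jaw=0.03,
)

```text
clock: 9.9
eef_pos: [607.8, -194.7, 90.7]
eef_rot: [3.141, -0.0, 0.016]
wrist_force: [0.2, -1.8, 2.8]
finger_gap: 44.8
finger_force: 25.0
```

Emit:
move_arm(
  moves=[
    [0, 0, -0.03, 0],
    [0, 0, -0.08, 0],
    [0, 0, -0.13, 0],
    [0, 0, -0.175, 0],
    [-0.05, 0, -0.18, 0],
    [-0.1, 0, -0.18, 0],
    [-0.15, 0, -0.18, 0],
    [-0.19, -0.02, -0.18, 0.05],
    [-0.22, -0.06, -0.18, 0.113],
    [-0.237, -0.11, -0.18, 0.113],
    [-0.237, -0.16, -0.18, 0.113],
    [-0.237, -0.21, -0.18, 0.113],
  ],
)

```text
clock: 11.1
eef_pos: [366.4, 10.6, 270.7]
eef_rot: [-3.141, -0.001, -0.098]
wrist_force: [1.3, 0.6, 0.3]
finger_gap: 44.7
finger_force: 25.0
```

```bash
python3 -c "
from boxes import *
boxes();delta((370,266,270,-.1),(370,266,17,-.1))"
```

```text
box 296 c [374.3 316.4] size [236.7 180.5] long-axis yaw 1.477
tray 599 c [ 376.2 -314.4] size [281.1 141.2] long-axis yaw 1.443
at [366.2  16.9 270.8] -0.092 F [ 0.8  2.3 -0.3] gap 45.3 t 11.15
(370, 266, 270, -0.1) -> [-0.019 -0.248  0.001] turn 0.008
(370, 266, 17, -0.1) -> [-0.019 -0.248  0.254] turn 0.008
```

Emit:
move_arm(
  moves=[
    [-0.004, -0.05, 0, 0],
    [-0.008, -0.1, 0, 0],
    [-0.012, -0.15, 0, 0],
    [-0.016, -0.2, 0, 0],
    [-0.019, -0.245, 0, 0],
    [-0.019, -0.245, 0.05, 0],
    [-0.019, -0.245, 0.1, 0],
    [-0.019, -0.245, 0.15, 0],
    [-0.019, -0.245, 0.2, 0],
    [-0.019, -0.245, 0.235, 0],
    [-0.019, -0.245, 0.251, 0],
    [-0.019, -0.245, 0.251, 0],
  ],
)

```text
clock: 12.35
eef_pos: [371.0, 254.0, 17.4]
eef_rot: [3.139, 0.004, -0.097]
wrist_force: [0.4, 0.1, -0.9]
finger_gap: 44.8
finger_force: 25.0
```

Emit:
move_arm(
  moves=[
    [0, 0, 0, 0],
    [0, 0, 0, 0],
    [0, 0, 0, 0],
    [0, 0, -0.03, 0],
    [0, 0, -0.08, 0],
    [0, 0, -0.13, 0],
    [0, 0, -0.18, 0],
    [0, 0, -0.23, 0],
    [0, 0, -0.25, 0],
  ],
  jaw=0.066,
)

```text
clock: 13.25
eef_pos: [372.9, 255.1, 275.1]
eef_rot: [-3.137, -0.006, -0.097]
wrist_force: [0.1, 0.7, -0.9]
finger_gap: 65.9
finger_force: 0.0
```

```bash
python3 -c "
from boxes import *
delta((400,-90,267,0.125),(560,-90,267,0.125))"
```

```text
at [372.9 255.1 275.1] -0.097 F [ 0.1  0.7 -0.9] gap 65.9 t 13.25
(400, -90, 267, 0.125) -> [0.06  0.341 0.007] turn -0.222
(560, -90, 267, 0.125) -> [0.22  0.325 0.008] turn -0.222
```

Emit:
move_arm(
  moves=[
    [0.005, 0.05, 0, 0],
    [0.01, 0.1, 0, -0.05],
    [0.015, 0.15, 0, -0.15],
    [0.02, 0.2, 0, -0.22],
    [0.04, 0.25, 0, -0.22],
    [0.07, 0.29, 0, -0.22],
    [0.11, 0.31, 0, -0.22],
    [0.15, 0.315, 0, -0.22],
    [0.19, 0.32, 0, -0.22],
    [0.22, 0.325, 0, -0.22],
    [0.22, 0.325, 0, -0.22],
  ],
  jaw=0.046,
)

```text
clock: 14.35
eef_pos: [561.5, -90.9, 268.7]
eef_rot: [-3.141, 0.001, 0.122]
wrist_force: [-1.3, -0.0, -0.3]
finger_gap: 45.7
finger_force: 0.0
```

```bash
python3 - <<'E'
from m import *
for n in('side','scene'):
    P,F=look(n); p=P.reshape(-1,3); x,y,z=p.T; ok=np.isfinite(x)
    hsv=cv2.cvtColor(F,cv2.COLOR_BGR2HSV).reshape(-1,3).astype(int)
    for nm,(ya,yb) in dict(gA=(-120,-60),gB=(-45,10)).items():
        rect(nm,p[ok&(x>540)&(x<690)&(y>ya)&(y<yb)&(z>103)&(z<118)&(hsv[:,1]>90)&(hsv[:,2]<140)][:,:2])
delta((622.5,-89.5,190,.12),(622.5,-89.5,89,.12))
E
```

```text
gA 181 c [617.1 -90.8] size [139.3  23.9] long-axis yaw 0.131
gB 164 c [610.8 -14.1] size [135.2  22.2] long-axis yaw 0.004
gA 348 c [622.  -89.3] size [135.1  26.6] long-axis yaw 0.120
gB 312 c [615.2 -12.9] size [ 24.8 139.3] long-axis yaw 3.130
at [559.5 -90.1 269.5] 0.123 F [ 0.2 -0.5  0.4] gap 45.9 t 14.45
(622.5, -89.5, 190, 0.12) -> [0.063 0.007 0.08 ] turn 0.003
(622.5, -89.5, 89, 0.12) -> [0.063 0.007 0.181] turn 0.003
```

Emit:
move_arm(
  moves=[
    [0.04, 0.005, 0.02, 0],
    [0.06, 0.007, 0.06, 0],
    [0.06, 0.007, 0.1, 0],
    [0.06, 0.007, 0.14, 0],
    [0.06, 0.007, 0.165, 0],
    [0.06, 0.007, 0.179, 0],
    [0.06, 0.007, 0.179, 0],
    [0.06, 0.007, 0.179, 0],
  ],
)

```text
clock: 15.25
eef_pos: [620.6, -89.8, 92.4]
eef_rot: [3.141, -0.002, 0.123]
wrist_force: [0.4, 0.6, 0.9]
finger_gap: 45.6
finger_force: 0.0
```

Emit:
move_arm(
  moves=[
    [0, 0, 0, 0],
    [0, 0, 0, 0],
    [0, 0, 0, 0],
    [0, 0, 0, 0],
    [0, 0, 0, 0],
    [0, 0, 0, 0],
  ],
  jaw=0.01,
)

```text
clock: 15.85
eef_pos: [620.5, -89.6, 91.4]
eef_rot: [3.142, -0.001, 0.123]
wrist_force: [-1.4, 1.8, 6.1]
finger_gap: 25.7
finger_force: 25.0
```

Emit:
move_arm(
  moves=[
    [0, 0, -0.02, 0],
    [0, 0, -0.05, 0],
    [0, 0, -0.1, 0],
    [0, 0, -0.15, 0],
    [0, 0, -0.18, 0],
    [0, 0, -0.18, 0],
  ],
)

```text
clock: 16.45
eef_pos: [621.2, -90.0, 275.4]
eef_rot: [3.139, -0.007, 0.123]
wrist_force: [0.1, -0.2, -1.5]
finger_gap: 25.7
finger_force: 25.0
```

```bash
python3 - <<'E'
from boxes import *
boxes()
delta((420,-300,270,.12),(375,-349,270,1.442))
E
```

```text
box 324 c [397.4 314. ] size [238.3 181. ] long-axis yaw 1.480
tray 602 c [ 376.2 -314.7] size [282.  141.6] long-axis yaw 1.441
at [620.5 -89.9 272. ] 0.123 F [-0.4 -0.2 -3.7] gap 26.1 t 16.5
(420, -300, 270, 0.12) -> [-0.225  0.184  0.002] turn 0.003
(375, -349, 270, 1.442) -> [-0.275  0.227  0.001] turn -1.319
```

Emit:
move_arm(
  moves=[
    [-0.035, 0.03, 0, 0],
    [-0.075, 0.06, 0, 0],
    [-0.115, 0.09, 0, -0.1],
    [-0.15, 0.13, 0, -0.24],
    [-0.19, 0.16, 0, -0.38],
    [-0.22, 0.19, 0, -0.52],
    [-0.24, 0.21, 0, -0.66],
    [-0.25, 0.227, 0, -0.8],
    [-0.25, 0.227, 0, -0.94],
    [-0.25, 0.227, 0, -1.08],
    [-0.25, 0.227, 0, -1.22],
    [-0.25, 0.227, 0, -1.319],
  ],
)

```text
clock: 17.7
eef_pos: [399.3, -345.3, 268.3]
eef_rot: [-3.139, -0.002, 1.447]
wrist_force: [-0.2, -0.2, -2.0]
finger_gap: 25.7
finger_force: 25.0
```

```bash
python3 - <<'E'
from boxes import *
boxes()
delta((400.3,-352.8,200,1.441),(400.3,-352.8,15,1.441))
E
```

```text
box 322 c [397.8 313.9] size [236.1 181.3] long-axis yaw 1.484
tray 602 c [ 375.9 -313.8] size [283.3 141. ] long-axis yaw 1.442
at [ 399.3 -345.3  268.4] 1.452 F [ 0.1  0.1 -1.9] gap 26.1 t 17.75
(400.3, -352.8, 200, 1.441) -> [-0.007  0.002  0.068] turn 0.011
(400.3, -352.8, 15, 1.441) -> [-0.008  0.003  0.253] turn 0.011
```

Emit:
move_arm(
  moves=[
    [-0.007, 0.002, 0.03, 0],
    [-0.007, 0.002, 0.08, 0],
    [-0.007, 0.002, 0.13, 0],
    [-0.007, 0.002, 0.18, 0],
    [-0.007, 0.002, 0.21, 0],
    [-0.007, 0.002, 0.23, 0],
    [-0.007, 0.002, 0.245, 0],
    [-0.007, 0.002, 0.252, 0],
    [-0.007, 0.002, 0.252, 0],
    [-0.007, 0.002, 0.252, 0],
  ],
)

```text
clock: 18.75
eef_pos: [400.9, -352.9, 18.7]
eef_rot: [3.142, 0.0, 1.441]
wrist_force: [0.6, -0.2, -1.9]
finger_gap: 25.8
finger_force: 25.0
```

Emit:
move_arm(
  moves=[
    [0, 0, 0, 0],
    [0, 0, 0, 0],
    [0, 0, 0, 0],
    [0, 0, -0.03, 0],
    [0, 0, -0.08, 0],
    [0, 0, -0.13, 0],
    [0, 0, -0.18, 0],
    [0, 0, -0.23, 0],
    [0, 0, -0.25, 0],
  ],
  jaw=0.042,
)

```text
clock: 19.65
eef_pos: [401.5, -353.4, 273.9]
eef_rot: [3.136, 0.004, 1.442]
wrist_force: [0.1, -0.4, -0.0]
finger_gap: 42.1
finger_force: 0.0
```

```bash
python3 - <<'E'
from boxes import *
boxes()
c=viewer.camera('side'); cv2.imwrite('pics/s2.png',c['frame'][220:350,200:330].repeat(4,0).repeat(4,1))
delta((480,-100,270,0),(614,-13.5,270,0))
E
```

```text
box 329 c [397.6 312.9] size [238.6 180.7] long-axis yaw 1.476
tray 623 c [ 375.9 -314.6] size [283.8 141.6] long-axis yaw 1.449
at [ 401.5 -353.5  272. ] 1.442 F [ 0.5 -0.2 -0.2] gap 42.0 t 19.75
(480, -100, 270, 0) -> [0.261 0.045 0.001] turn 1.442
(614, -13.5, 270, 0) -> [0.364 0.167 0.001] turn 1.442
```

View pics/s2.png

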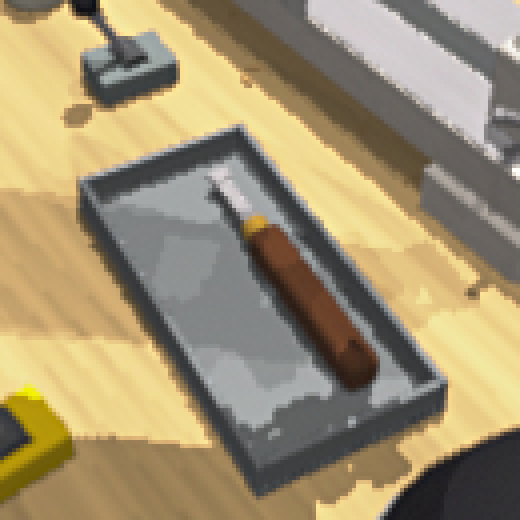

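The gouge lies inside the tray, from (220,185) to (360,375). Next is gouge B.

Emit:
move_arm(
  moves=[
    [0.04, 0.02, 0, 0.14],
    [0.08, 0.04, 0, 0.28],
    [0.12, 0.06, 0, 0.42],
    [0.16, 0.08, 0, 0.56],
    [0.2, 0.1, 0, 0.7],
    [0.24, 0.12, 0, 0.84],
    [0.28, 0.13, 0, 0.98],
    [0.31, 0.145, 0, 1.12],
    [0.34, 0.155, 0, 1.26],
    [0.36, 0.165, 0, 1.4],
    [0.364, 0.167, 0, 1.442],
    [0.364, 0.167, 0, 1.442],
  ],
  jaw=0.046,
)

```text
clock: 20.95
eef_pos: [613.3, -12.5, 266.7]
eef_rot: [-3.141, 0.002, 0.001]
wrist_force: [0.3, 0.3, -0.2]
finger_gap: 46.1
finger_force: 0.0
```

```bash
python3 - <<'E'
from boxes import *
delta((613.5,-13.5,190,0),(613.5,-13.5,90,0))
E
```

```text
at [613.3 -12.5 266.7] 0.001 F [ 0.3  0.3 -0.2] gap 46.1 t 20.95
(613.5, -13.5, 190, 0) -> [0.    0.001 0.077] turn 0.001
(613.5, -13.5, 90, 0) -> [0.001 0.001 0.177] turn 0.001
```

Emit:
move_arm(
  moves=[
    [0, 0.001, 0.04, 0],
    [0, 0.001, 0.08, 0],
    [0, 0.001, 0.12, 0],
    [0, 0.001, 0.15, 0],
    [0, 0.001, 0.17, 0],
    [0, 0.001, 0.178, 0],
    [0, 0.001, 0.178, 0],
    [0, 0.001, 0.178, 0],
  ],
)

```text
clock: 21.75
eef_pos: [613.7, -14.6, 91.5]
eef_rot: [3.141, -0.001, 0.0]
wrist_force: [-0.1, -0.0, 0.8]
finger_gap: 46.0
finger_force: 0.0
```

Emit:
move_arm(
  moves=[
    [0, 0, 0, 0],
    [0, 0, 0, 0],
    [0, 0, 0, 0],
    [0, 0, 0, 0],
    [0, 0, 0, 0],
    [0, 0, 0, 0],
  ],
  jaw=0.01,
)

```text
clock: 22.35
eef_pos: [613.7, -14.2, 91.3]
eef_rot: [-3.141, -0.001, -0.0]
wrist_force: [-0.8, 1.9, 6.0]
finger_gap: 26.0
finger_force: 25.0
```

Emit:
move_arm(
  moves=[
    [0, 0, -0.02, 0],
    [0, 0, -0.05, 0],
    [0, 0, -0.1, 0],
    [0, 0, -0.15, 0],
    [0, 0, -0.18, 0],
    [0, 0, -0.18, 0],
  ],
)

```text
clock: 22.95
eef_pos: [614.4, -14.5, 275.2]
eef_rot: [3.141, -0.007, -0.0]
wrist_force: [0.2, 1.0, -1.7]
finger_gap: 25.8
finger_force: 25.0
```

```bash
python3 - <<'E'
from boxes import *
boxes()
delta((420,-240,270,0),(346,-345.6,270,1.442))
E
```

```text
box 326 c [397.7 316. ] size [239.  181.4] long-axis yaw 1.479
tray 619 c [ 376.1 -313.4] size [283.7 141.6] long-axis yaw 1.444
at [613.7 -14.5 271.9] -0.0 F [-0.6  0.3 -3.2] gap 25.6 t 23.0
(420, -240, 270, 0) -> [-0.194  0.226  0.001] turn -0.0
(346, -345.6, 270, 1.442) -> [-0.268  0.331  0.001] turn -1.442
```

Emit:
move_arm(
  moves=[
    [-0.03, 0.035, 0, 0],
    [-0.06, 0.072, 0, -0.05],
    [-0.09, 0.11, 0, -0.18],
    [-0.12, 0.15, 0, -0.32],
    [-0.15, 0.185, 0, -0.46],
    [-0.18, 0.22, 0, -0.6],
    [-0.21, 0.255, 0, -0.74],
    [-0.24, 0.29, 0, -0.88],
    [-0.268, 0.325, 0, -1.02],
    [-0.268, 0.331, 0, -1.16],
    [-0.268, 0.331, 0, -1.3],
    [-0.268, 0.331, 0, -1.442],
  ],
)

```text
clock: 24.2
eef_pos: [344.3, -345.4, 268.3]
eef_rot: [-3.139, -0.002, 1.428]
wrist_force: [0.2, -0.1, -0.1]
finger_gap: 25.6
finger_force: 25.0
```

Emit:
move_arm(
  moves=[
    [0, 0, 0, 0],
    [0, 0, 0, 0],
  ],
)

```text
clock: 24.4
eef_pos: [345.0, -345.0, 269.3]
eef_rot: [-3.14, -0.001, 1.419]
wrist_force: [0.9, 0.7, -1.6]
finger_gap: 25.7
finger_force: 25.0
```

```bash
python3 - <<'E'
from boxes import *
boxes()
delta((345.5,-345.6,16,1.442))
E
```

```text
box 327 c [397.7 314.6] size [238.  181.1] long-axis yaw 1.479
tray 616 c [ 376.  -313.7] size [283.6 140.7] long-axis yaw 1.444
at [ 345.2 -345.   269.6] 1.419 F [-0.9 -0.3 -1.2] gap 25.7 t 24.45
(345.5, -345.6, 16, 1.442) -> [-0.001  0.001  0.254] turn -0.023
```

Emit:
move_arm(
  moves=[
    [0, 0, 0.03, -0.02],
    [0, 0, 0.08, -0.02],
    [0, 0, 0.13, -0.02],
    [0, 0, 0.18, -0.02],
    [0, 0, 0.21, -0.02],
    [0, 0, 0.23, -0.02],
    [0, 0, 0.245, -0.02],
    [0, 0, 0.253, -0.02],
    [0, 0, 0.253, -0.02],
    [0, 0, 0.253, -0.02],
  ],
)

```text
clock: 25.45
eef_pos: [345.5, -345.5, 18.0]
eef_rot: [3.141, 0.0, 1.442]
wrist_force: [-0.1, 0.3, -1.2]
finger_gap: 25.6
finger_force: 25.0
```

Emit:
move_arm(
  moves=[
    [0, 0, 0, 0],
    [0, 0, 0, 0],
    [0, 0, 0, 0],
    [0, 0, -0.03, 0],
    [0, 0, -0.08, 0],
    [0, 0, -0.13, 0],
    [0, 0, -0.18, 0],
    [0, 0, -0.23, 0],
    [0, 0, -0.28, 0],
    [0, 0, -0.31, 0],
    [0, 0, -0.31, 0],
  ],
  jaw=0.042,
)

```text
clock: 26.55
eef_pos: [345.8, -345.9, 332.0]
eef_rot: [3.136, 0.005, 1.443]
wrist_force: [-0.6, -0.1, -0.5]
finger_gap: 41.8
finger_force: 0.0
```

```bash
python3 - <<'E'
from boxes import *
boxes()
P,F=look('side'); cv2.imwrite('pics/s3.png',cv2.resize(F[130:350,100:400],None,fx=2.6,fy=2.6))
Q,G=look('scene')
for n,(P,F) in dict(side=(P,F),scene=(Q,G)).items():
    hsv=cv2.cvtColor(F,cv2.COLOR_BGR2HSV).reshape(-1,3).astype(int)
    p=P.reshape(-1,3); x,y,z=p.T; ok=np.isfinite(x)&(hsv[:,1]>50)
    # right face (y~98) circle fit and rim
    m=ok&(y>93)&(y<103)&(x>525)&(x<695)&(z>130)&(z<270)
    q=p[m]; print(n,'face',len(q),np.percentile(q[:,1],50),'x',np.percentile(q[:,0],[0.5,99.5]),'z',np.percentile(q[:,2],99.5))
    A=np.c_[q[:,0],np.ones(len(q))]; print('face slope dy/dx',np.linalg.lstsq(A,q[:,1],rcond=None)[0])
    m=ok&(y>98)&(y<145)&(x>525)&(x<695)&(z>255); q=p[m]
    if len(q): print('rim y',np.percentile(q[:,1],[1,99]),'x med',np.median(q[:,0]),len(q))
    m=ok&(y>105)&(y<132)&(x>525)&(x<695)&(z>200)&(z<270); q=p[m]
    if len(q)>20:
        # circle fit in x,z
        B=np.c_[2*q[:,0],2*q[:,2],np.ones(len(q))]; s=np.linalg.lstsq(B,q[:,0]**2+q[:,2]**2,rcond=None)[0]; print('circle',s[:2],np.sqrt(s[2]+s[0]**2+s[1]**2),len(q))
delta((660,118,300,0.035))
E
```

```text
box 325 c [397.2 314.2] size [239. 180.] long-axis yaw 1.478
tray 652 c [ 376.2 -314. ] size [282.2 141. ] long-axis yaw 1.445
side face 38 100.21989846099933 x [557.14360308 693.7920984 ] z 254.66125073507644
face slope dy/dx [6.93097714e-03 9.57312639e+01]
rim y [105.47658449 138.26923921] x med 579.7447614437312 21
circle [578.24622054 228.22359529] 27.82301272317611 59
scene face 1320 99.47031102562971 x [539.21451303 681.99504978] z 262.8470737713711
face slope dy/dx [2.16478573e-02 8.62036040e+01]
rim y [ 98.25851685 139.34298304] x med 617.3255768555509 229
circle [608.75397203 188.49924882] 74.55247286120417 380
at [ 345.1 -345.1  326.4] 1.443 F [ 0.7  0.6 -0.8] gap 42.0 t 26.7
(660, 118, 300, 0.035) -> [0.499 0.253 0.027] turn 1.408
```

View pics/s3.png

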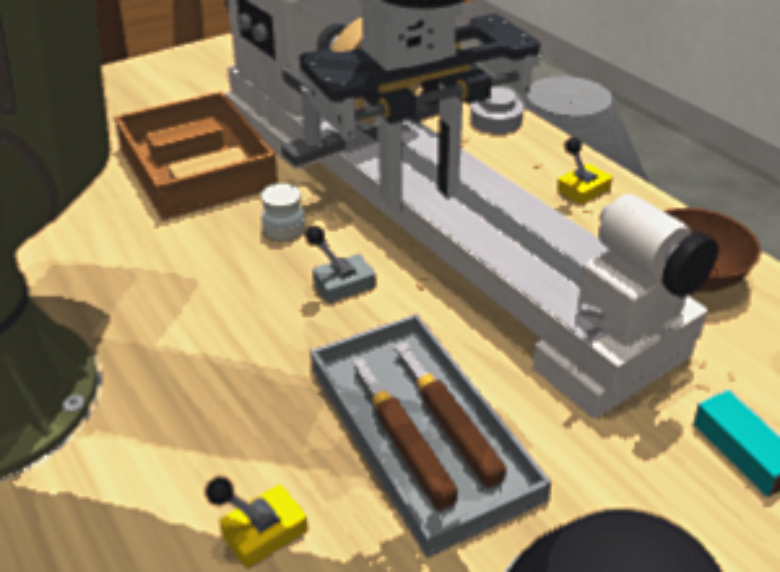

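The picture shows both offcuts in the box (185,150), both gouges inside the tray (430,440), and an empty bed. Next is the blank: pinch it on the far side and swing its top towards the robot, where the tool rest is, which is the negative direction.

Emit:
move_arm(
  moves=[
    [0.04, 0.02, 0, 0.14],
    [0.08, 0.04, 0, 0.28],
    [0.12, 0.06, 0, 0.42],
    [0.16, 0.08, 0, 0.56],
    [0.2, 0.1, 0, 0.7],
    [0.24, 0.12, 0, 0.84],
    [0.28, 0.145, 0, 0.98],
    [0.325, 0.165, 0, 1.12],
    [0.37, 0.185, 0, 1.26],
    [0.41, 0.21, 0, 1.4],
    [0.455, 0.23, 0, 1.413],
    [0.495, 0.253, 0, 1.413],
  ],
  jaw=0.07,
)

```text
clock: 27.9
eef_pos: [655.0, 109.0, 325.7]
eef_rot: [3.141, 0.002, 0.028]
wrist_force: [0.5, -0.8, -0.3]
finger_gap: 70.0
finger_force: 0.0
```

Emit:
move_arm(
  moves=[
    [0, 0, 0, 0],
    [0, 0, 0, 0],
  ],
)

```text
clock: 28.1
eef_pos: [654.5, 107.6, 324.8]
eef_rot: [3.141, 0.004, 0.031]
wrist_force: [0.2, 0.3, 0.8]
finger_gap: 69.9
finger_force: 0.0
```

```bash
python3 - <<'E'
from boxes import *
delta((657,120,300,0.03),(657,120,204.6,.03))
E
```

```text
at [654.5 107.6 324.8] 0.031 F [0.2 0.3 0.8] gap 69.9 t 28.1
(657, 120, 300, 0.03) -> [ 0.003 -0.012  0.025] turn 0.001
(657, 120, 204.6, 0.03) -> [ 0.003 -0.012  0.12 ] turn 0.001
```

Emit:
move_arm(
  moves=[
    [0.003, -0.012, 0, 0],
    [0.003, -0.012, 0.02, 0],
    [0.003, -0.012, 0.06, 0],
    [0.003, -0.012, 0.09, 0],
    [0.003, -0.012, 0.11, 0],
    [0.003, -0.012, 0.12, 0],
    [0.003, -0.012, 0.12, 0],
  ],
)

```text
clock: 28.8
eef_pos: [656.7, 118.7, 207.0]
eef_rot: [3.142, 0.001, 0.029]
wrist_force: [-0.0, 0.7, 1.0]
finger_gap: 70.0
finger_force: 0.0
```

Emit:
move_arm(
  moves=[
    [0, 0, 0, 0],
    [0, 0, 0, 0],
    [0, 0, 0, 0],
    [0, 0, 0, 0],
    [0, 0, 0, 0],
    [0, 0, 0, 0],
  ],
  jaw=0.03,
  squeeze=20,
)

```text
clock: 29.4
eef_pos: [657.3, 122.9, 208.3]
eef_rot: [-3.136, -0.002, 0.033]
wrist_force: [1.9, 21.5, 1.6]
finger_gap: 40.1
finger_force: 20.0
```

Emit:
move_arm(
  moves=[
    [0, -0.003, 0, 0],
    [0, -0.005, 0, 0],
    [0, -0.005, 0, 0],
    [0, -0.005, 0, 0],
  ],
)

```text
clock: 29.8
eef_pos: [657.3, 122.9, 208.2]
eef_rot: [3.14, -0.001, 0.029]
wrist_force: [0.1, -6.0, 2.3]
finger_gap: 39.8
finger_force: 20.0
```

Emit:
move_arm(
  moves=[
    [-0.0067, 0.001, -0.008, 0],
    [-0.0147, 0.001, -0.0147, 0],
    [-0.0237, 0.001, -0.02, 0],
    [-0.0336, 0.001, -0.0236, 0],
    [-0.0439, 0.001, -0.0254, 0],
    [-0.0543, 0.001, -0.0254, 0],
    [-0.0646, 0.001, -0.0236, 0],
    [-0.0745, 0.001, -0.02, 0],
    [-0.0835, 0.001, -0.0147, 0],
    [-0.0915, 0.001, -0.008, 0],
    [-0.0982, 0.001, 0, 0],
    [-0.0982, 0.001, 0, 0],
  ],
)

```text
clock: 31.0
eef_pos: [558.2, 119.8, 209.5]
eef_rot: [3.141, -0.003, 0.03]
wrist_force: [-3.9, -3.3, 2.5]
finger_gap: 40.0
finger_force: 20.0
```

```bash
python3 - <<'E'
from boxes import *
delta()
P,F=look('scene'); cv2.imwrite('pics/b1.png',cv2.resize(F[130:260,290:450],None,fx=4,fy=4))
E
```

```text
at [558.2 119.8 209.5] 0.03 F [-3.9 -3.3  2.5] gap 40.0 t 31.0
```

View pics/b1.png

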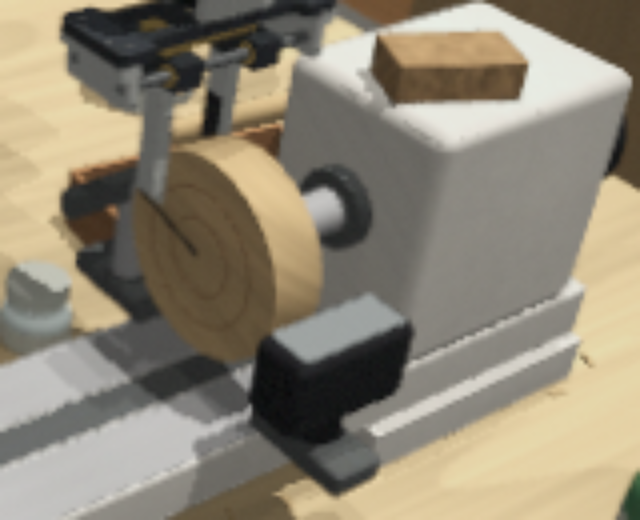

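The turn worked in the right direction: the line went from the top towards the robot, now (195,252) to (145,195). It seems short of 110°, so I'll measure the angle.

```bash
cat > ang.py <<'E'
from m import *
C=np.array([607.8,189.])
def ang(P,F):
    g=cv2.cvtColor(F,cv2.COLOR_BGR2GRAY).astype(float); bh=cv2.morphologyEx(g,cv2.MORPH_BLACKHAT,np.ones((9,9)))
    x,y,z=P[...,0],P[...,1],P[...,2]; r=np.hypot(x-C[0],z-C[1])
    m=np.isfinite(x)&(abs(y-99.5-.025*(x-608))<6)&(r>10)&(r<74)&(g<75)
    a=np.arctan2(x-C[0],z-C[1])[m]; rr=r[m]
    return len(a), np.round(np.degrees(np.arctan2(np.median((x[m]-C[0])/rr),np.median((z[m]-C[1])/rr))),1) if len(a) else None, np.round(np.degrees(np.percentile(a,[10,50,90])),0) if len(a) else None, np.round([rr.min(),rr.max()]) if len(a) else None
if __name__=='__main__':
    print('init',ang(np.load('scene.npy'),cv2.imread('scene_raw.png')))
    print('now',ang(*look('scene')))
E
python3 ang.py
```

```text
init (126, np.float64(13.5), array([-58.,  13., 131.]), array([11., 74.]))
now (132, np.float64(-81.2), array([-114.,  -71.,  129.]), array([10., 74.]))
```

```bash
cat > ang.py <<'E'
from m import *
C=np.array([607.8,189.])
def ang(P,F):
    g=cv2.cvtColor(F,cv2.COLOR_BGR2GRAY).astype(float)
    x,y,z=P[...,0],P[...,1],P[...,2]; r=np.hypot(x-C[0],z-C[1])
    a=np.degrees(np.arctan2(x-C[0],z-C[1]))
    on=np.isfinite(x)&(abs(y-99.5-.025*(x-608))<5)&(r>8)&(r<70)
    o=[]
    for b in range(-180,180,10):
        k=on&(abs(a-b-5)<5); o.append((b+5,int((k&(g<.55*np.median(g[on]))).sum()),int(k.sum())))
    return [t for t in o if t[1]>3]
if __name__=='__main__':
    print('init',ang(np.load('scene.npy'),cv2.imread('scene_raw.png')))
    print('now',ang(*look('scene')))
E
python3 ang.py
```

```text
init [(15, 4, 40)]
now [(-75, 5, 29)]
```

The first stroke turned it about 88°. I'll keep going, about five strokes in all, checking the line after each.

Emit:
move_arm(
  moves=[
    [0, 0, 0, 0],
    [0, 0, 0, 0],
    [0, 0, 0, 0],
    [0, 0, 0, 0],
    [0.0147, 0, -0.0147, 0],
    [0.0336, 0, -0.0236, 0],
    [0.0543, 0, -0.0254, 0],
    [0.0745, 0, -0.02, 0],
    [0.0915, 0, -0.008, 0],
    [0.0982, -0.001, 0, 0],
    [0.0982, -0.001, 0.002, 0],
    [0.0982, -0.001, 0.002, 0],
  ],
  jaw=0.07,
)

```text
clock: 32.35
eef_pos: [656.5, 124.2, 205.3]
eef_rot: [3.142, 0.001, 0.03]
wrist_force: [-0.4, -0.5, 0.7]
finger_gap: 70.0
finger_force: 0.0
```

```bash
python3 ang.py
```

```text
init [(15, 4, 40)]
now []
```

Emit:
move_arm(
  moves=[
    [0, 0, 0, 0],
    [0, 0, 0, 0],
    [0, 0, 0, 0],
    [0, 0, 0, 0],
    [0, 0, 0, 0],
    [0, 0, 0, 0],
  ],
  jaw=0.03,
  squeeze=35,
)

```text
clock: 33.0
eef_pos: [657.0, 122.9, 205.7]
eef_rot: [3.14, 0.0, 0.029]
wrist_force: [-1.3, -7.2, 1.8]
finger_gap: 39.8
finger_force: 35.0
```

Emit:
move_arm(
  moves=[
    [-0.0067, 0.001, -0.008, 0],
    [-0.0147, 0.001, -0.0147, 0],
    [-0.0237, 0.001, -0.02, 0],
    [-0.0336, 0.001, -0.0236, 0],
    [-0.0439, 0.001, -0.0254, 0],
    [-0.0543, 0.001, -0.0254, 0],
    [-0.0646, 0.001, -0.0236, 0],
    [-0.0745, 0.001, -0.02, 0],
    [-0.0835, 0.001, -0.0147, 0],
    [-0.0915, 0.001, -0.008, 0],
    [-0.0982, 0.001, 0, 0],
    [-0.0982, 0.001, 0, 0],
  ],
)

```text
clock: 34.2
eef_pos: [559.0, 119.8, 209.7]
eef_rot: [3.141, -0.007, 0.03]
wrist_force: [-6.2, -4.3, 8.9]
finger_gap: 39.7
finger_force: 35.0
```

```bash
python3 ang.py
```

```text
init [(15, 4, 40)]
now [(-155, 5, 25)]
```

Emit:
move_arm(
  moves=[
    [0, 0, 0, 0],
    [0, 0, 0, 0],
    [0, 0, 0, 0],
    [0, 0, 0, 0],
    [0.0147, 0, -0.0147, 0],
    [0.0336, 0, -0.0236, 0],
    [0.0543, 0, -0.0254, 0],
    [0.0745, 0, -0.02, 0],
    [0.0915, 0, -0.008, 0],
    [0.0982, -0.001, 0, 0],
    [0.0982, -0.001, 0.0, 0],
    [0.0982, -0.001, 0.0, 0],
  ],
  jaw=0.07,
)

```text
clock: 35.45
eef_pos: [656.6, 124.2, 205.6]
eef_rot: [-3.142, 0.0, 0.03]
wrist_force: [-0.4, 0.2, 0.3]
finger_gap: 70.1
finger_force: 0.0
```

Emit:
move_arm(
  moves=[
    [0, 0, 0, 0],
    [0, 0, 0, 0],
    [0, 0, 0, 0],
    [0, 0, 0, 0],
    [0, 0, 0, 0],
    [0, 0, 0, 0],
  ],
  jaw=0.03,
  squeeze=25,
)

```text
clock: 36.05
eef_pos: [657.0, 122.9, 205.8]
eef_rot: [3.14, -0.0, 0.029]
wrist_force: [-0.6, -6.8, 2.1]
finger_gap: 39.6
finger_force: 25.0
```

Emit:
move_arm(
  moves=[
    [-0.0067, 0.001, -0.008, 0],
    [-0.0147, 0.001, -0.0147, 0],
    [-0.0237, 0.001, -0.02, 0],
    [-0.0336, 0.001, -0.0236, 0],
    [-0.0439, 0.001, -0.0254, 0],
    [-0.0543, 0.001, -0.0254, 0],
    [-0.0646, 0.001, -0.0236, 0],
    [-0.0745, 0.001, -0.02, 0],
    [-0.0835, 0.001, -0.0147, 0],
    [-0.0915, 0.001, -0.008, 0],
    [-0.0982, 0.001, 0, 0],
    [-0.0982, 0.001, 0, 0],
  ],
)

```text
clock: 37.25
eef_pos: [558.5, 119.8, 208.3]
eef_rot: [3.141, -0.004, 0.03]
wrist_force: [-5.2, -3.9, 4.6]
finger_gap: 39.7
finger_force: 25.0
```

```bash
python3 ang.py; python3 - <<'E'
from h import *
P,F=look('scene'); cv2.imwrite('pics/b2.png',cv2.resize(F[150:240,310:400],None,fx=5,fy=5))
E
```

```text
init [(15, 4, 40)]
now []
```

View pics/b2.png

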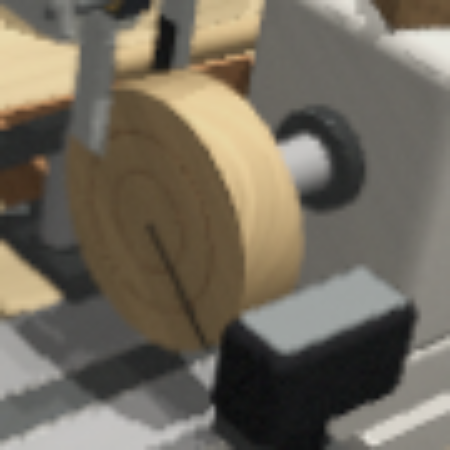

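The line now points down and slightly away ((150,225) to (205,345)), about −217°, so roughly 77° per stroke. Three more strokes.

Emit:
move_arm(
  moves=[
    [0, 0, 0, 0],
    [0, 0, 0, 0],
    [0, 0, 0, 0],
    [0, 0, 0, 0],
    [0.0147, 0, -0.0147, 0],
    [0.0336, 0, -0.0236, 0],
    [0.0543, 0, -0.0254, 0],
    [0.0745, 0, -0.02, 0],
    [0.0915, 0, -0.008, 0],
    [0.0982, -0.001, 0, 0],
    [0.0982, -0.001, 0.0, 0],
    [0.0982, -0.001, 0.0, 0],
  ],
  jaw=0.07,
)

```text
clock: 38.55
eef_pos: [656.6, 124.2, 205.7]
eef_rot: [-3.142, 0.0, 0.03]
wrist_force: [0.1, 0.5, -0.6]
finger_gap: 70.1
finger_force: 0.0
```

Emit:
move_arm(
  moves=[
    [0, 0, 0, 0],
    [0, 0, 0, 0],
    [0, 0, 0, 0],
    [0, 0, 0, 0],
    [0, 0, 0, 0],
    [0, 0, 0, 0],
  ],
  jaw=0.03,
  squeeze=25,
)

```text
clock: 39.15
eef_pos: [657.0, 122.9, 205.7]
eef_rot: [3.14, -0.0, 0.029]
wrist_force: [-0.9, -6.6, 1.7]
finger_gap: 39.7
finger_force: 25.0
```

Emit:
move_arm(
  moves=[
    [-0.0067, 0.001, -0.008, 0],
    [-0.0147, 0.001, -0.0147, 0],
    [-0.0237, 0.001, -0.02, 0],
    [-0.0336, 0.001, -0.0236, 0],
    [-0.0439, 0.001, -0.0254, 0],
    [-0.0543, 0.001, -0.0254, 0],
    [-0.0646, 0.001, -0.0236, 0],
    [-0.0745, 0.001, -0.02, 0],
    [-0.0835, 0.001, -0.0147, 0],
    [-0.0915, 0.001, -0.008, 0],
    [-0.0982, 0.001, 0, 0],
    [-0.0982, 0.001, 0, 0],
  ],
)

```text
clock: 40.35
eef_pos: [558.5, 119.8, 208.4]
eef_rot: [3.141, -0.004, 0.03]
wrist_force: [-5.3, -5.5, 5.2]
finger_gap: 39.6
finger_force: 25.0
```

Emit:
move_arm(
  moves=[
    [0, 0, 0, 0],
    [0, 0, 0, 0],
    [0, 0, 0, 0],
    [0, 0, 0, 0],
    [0.0147, 0, -0.0147, 0],
    [0.0336, 0, -0.0236, 0],
    [0.0543, 0, -0.0254, 0],
    [0.0745, 0, -0.02, 0],
    [0.0915, 0, -0.008, 0],
    [0.0982, -0.001, 0, 0],
    [0.0982, -0.001, 0.0, 0],
    [0.0982, -0.001, 0.0, 0],
  ],
  jaw=0.07,
)

```text
clock: 41.55
eef_pos: [656.6, 124.2, 205.6]
eef_rot: [-3.142, 0.0, 0.03]
wrist_force: [-0.2, 1.1, 0.2]
finger_gap: 69.8
finger_force: 0.0
```

Emit:
move_arm(
  moves=[
    [0, 0, 0, 0],
    [0, 0, 0, 0],
    [0, 0, 0, 0],
    [0, 0, 0, 0],
    [0, 0, 0, 0],
    [0, 0, 0, 0],
  ],
  jaw=0.03,
  squeeze=25,
)

```text
clock: 42.15
eef_pos: [657.0, 122.9, 205.8]
eef_rot: [3.14, -0.0, 0.029]
wrist_force: [-0.7, -6.5, 2.2]
finger_gap: 39.9
finger_force: 25.0
```

Emit:
move_arm(
  moves=[
    [-0.0067, 0.001, -0.008, 0],
    [-0.0147, 0.001, -0.0147, 0],
    [-0.0237, 0.001, -0.02, 0],
    [-0.0336, 0.001, -0.0236, 0],
    [-0.0439, 0.001, -0.0254, 0],
    [-0.0543, 0.001, -0.0254, 0],
    [-0.0646, 0.001, -0.0236, 0],
    [-0.0745, 0.001, -0.02, 0],
    [-0.0835, 0.001, -0.0147, 0],
    [-0.0915, 0.001, -0.008, 0],
    [-0.0982, 0.001, 0, 0],
    [-0.0982, 0.001, 0, 0],
  ],
)

```text
clock: 43.35
eef_pos: [558.5, 119.8, 208.3]
eef_rot: [3.141, -0.004, 0.03]
wrist_force: [-5.2, -4.3, 5.0]
finger_gap: 39.7
finger_force: 25.0
```

```bash
python3 ang.py
```

```text
init [(15, 4, 40)]
now []
```

Emit:
move_arm(
  moves=[
    [0, 0, 0, 0],
    [0, 0, 0, 0],
    [0, 0, 0, 0],
    [0, 0, 0, 0],
    [0.0147, 0, -0.0147, 0],
    [0.0336, 0, -0.0236, 0],
    [0.0543, 0, -0.0254, 0],
    [0.0745, 0, -0.02, 0],
    [0.0915, 0, -0.008, 0],
    [0.0982, -0.001, 0, 0],
    [0.0982, -0.001, 0.0, 0],
    [0.0982, -0.001, 0.0, 0],
  ],
  jaw=0.07,
)

```text
clock: 44.6
eef_pos: [656.6, 124.2, 205.6]
eef_rot: [3.142, 0.0, 0.03]
wrist_force: [0.3, 0.2, 1.1]
finger_gap: 69.9
finger_force: 0.0
```

Emit:
move_arm(
  moves=[
    [0, 0, 0, 0],
    [0, 0, 0, 0],
    [0, 0, 0, 0],
    [0, 0, 0, 0],
    [0, 0, 0, 0],
    [0, 0, 0, 0],
  ],
  jaw=0.03,
  squeeze=25,
)

```text
clock: 45.2
eef_pos: [657.0, 122.9, 205.7]
eef_rot: [3.14, 0.0, 0.029]
wrist_force: [-0.9, -7.3, 1.4]
finger_gap: 39.7
finger_force: 25.0
```

Emit:
move_arm(
  moves=[
    [-0.0067, 0.001, -0.008, 0],
    [-0.0147, 0.001, -0.0147, 0],
    [-0.0237, 0.001, -0.02, 0],
    [-0.0336, 0.001, -0.0236, 0],
    [-0.0439, 0.001, -0.0254, 0],
    [-0.0543, 0.001, -0.0254, 0],
    [-0.0646, 0.001, -0.0236, 0],
    [-0.0745, 0.001, -0.02, 0],
    [-0.0835, 0.001, -0.0147, 0],
    [-0.0915, 0.001, -0.008, 0],
    [-0.0982, 0.001, 0, 0],
    [-0.0982, 0.001, 0, 0],
  ],
)

```text
clock: 46.4
eef_pos: [558.5, 119.8, 208.4]
eef_rot: [3.141, -0.004, 0.03]
wrist_force: [-5.6, -4.2, 4.8]
finger_gap: 39.9
finger_force: 25.0
```

```bash
python3 ang.py; python3 - <<'E'
from h import *
P,F=look('scene'); cv2.imwrite('pics/b3.png',cv2.resize(F[150:240,310:400],None,fx=5,fy=5))
E
```

```text
init [(15, 4, 40)]
now [(-115, 8, 30)]
```

View pics/b3.png

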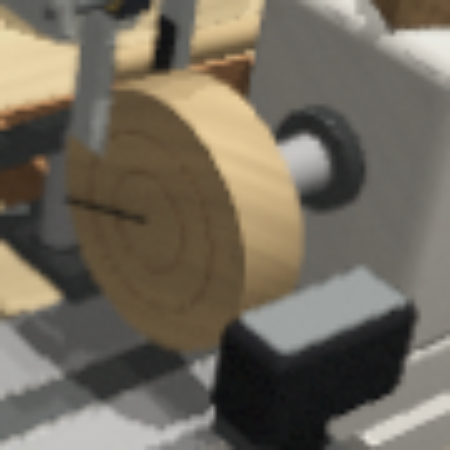

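The line now points at the tool-rest side ((145,218) to (68,200)), about 475° turned in total. I'll release, lift and go to the lever.

Emit:
move_arm(
  moves=[
    [0, 0, 0, 0],
    [0, 0, 0, 0],
    [0, 0, 0, 0],
    [0, 0, 0, 0],
    [0, 0, -0.03, 0],
    [0, 0, -0.07, 0],
    [0, 0, -0.11, 0],
    [0, 0, -0.12, 0],
  ],
  jaw=0.07,
)

```text
clock: 47.3
eef_pos: [559.6, 120.3, 330.1]
eef_rot: [-3.141, -0.006, 0.03]
wrist_force: [-1.6, 0.5, 1.1]
finger_gap: 70.3
finger_force: 0.0
```

```bash
python3 - <<'E'
from m import *
report([look('side')])
delta((365,-53,320,-.11),(365,-53,88,-.11))
E
```

```text
off_light few 0
off_brown few 0
gA handle few 0
gA blade few 0
gB handle few 0
gB blade few 0
blank rimtop 241 c [604.  118.6] size [ 45.4 104.9] long-axis yaw 3.102
blank z max 264.30636353588767 y range [ 96.55563964 102.48466336 138.03480042]
headtop 452 c [599.2 326.8] size [143.  195.2] long-axis yaw 1.618
box 272 c [395.9 313.8] size [235.4 179.4] long-axis yaw 1.494
tray 1302 c [ 375.7 -314.2] size [282.2 141.9] long-axis yaw 1.442
tray2 3532 c [ 384.6 -314.1] size [285. 159.] long-axis yaw 1.444
jar 106 c [429.4  93.1] size [52.4 49.6] long-axis yaw 1.047
lever ball 55 c [397.4 -61.4] size [16.5 22.9] long-axis yaw 2.866
lever block 185 c [436.1 -60.7] size [51.9 69.5] long-axis yaw 3.040
toolrest top 94 c [502.6 122.2] size [125.8  22.9] long-axis yaw 1.536
hood 139 c [711.6 111. ] size [101.2  68.9] long-axis yaw 0.756
at [559.5 120.3 329.3] 0.03 F [ 0.1 -0.6  1.4] gap 70.1 t 47.35
(365, -53, 320, -0.11) -> [-0.2    0.167  0.008] turn 0.14
(365, -53, 88, -0.11) -> [-0.201  0.168  0.24 ] turn 0.14
```

Emit:
move_arm(
  moves=[
    [-0.035, 0.03, 0, 0.05],
    [-0.07, 0.06, 0, 0.14],
    [-0.105, 0.09, 0, 0.14],
    [-0.14, 0.12, 0, 0.14],
    [-0.175, 0.148, 0, 0.14],
    [-0.201, 0.168, 0, 0.14],
    [-0.201, 0.168, 0.04, 0.14],
    [-0.201, 0.168, 0.09, 0.14],
    [-0.201, 0.168, 0.14, 0.14],
    [-0.201, 0.168, 0.19, 0.14],
    [-0.201, 0.168, 0.225, 0.14],
    [-0.201, 0.168, 0.24, 0.14],
  ],
  jaw=0,
)

```text
clock: 48.55
eef_pos: [360.4, -53.2, 81.5]
eef_rot: [-3.141, 0.006, -0.11]
wrist_force: [0.7, -0.3, 0.7]
finger_gap: 0.6
finger_force: 0.0
```

Emit:
move_arm(
  moves=[
    [0, 0, 0, 0],
    [0, 0, 0, 0],
  ],
)

```text
clock: 48.75
eef_pos: [362.8, -53.8, 85.4]
eef_rot: [-3.141, 0.001, -0.11]
wrist_force: [0.5, -0.0, 1.0]
finger_gap: 0.3
finger_force: 0.0
```

```bash
python3 - <<'E'
from m import *
delta((455,-63,88,-.11))
E
```

```text
at [362.8 -53.8  85.4] -0.11 F [ 0.5 -0.   1. ] gap 0.3 t 48.75
(455, -63, 88, -0.11) -> [ 0.093 -0.001 -0.003] turn 0.0
```

Emit:
move_arm(
  moves=[
    [0.01, 0.003, 0, 0],
    [0.02, 0.003, 0, 0],
    [0.03, 0.003, 0, 0],
    [0.04, 0.003, 0, 0],
    [0.05, 0.003, 0, 0],
    [0.06, 0.003, 0, 0],
    [0.07, 0.003, 0, 0],
    [0.08, 0.003, 0, 0],
    [0.087, 0.003, 0, 0],
    [0.092, 0.003, 0, 0],
    [0.095, 0.003, 0, 0],
    [0.095, 0.003, 0, 0],
  ],
)

```text
clock: 49.95
eef_pos: [453.9, -66.8, 84.9]
eef_rot: [-3.141, 0.01, -0.109]
wrist_force: [-28.0, 1.1, 18.5]
finger_gap: 0.5
finger_force: 14.1
```

```bash
python3 - <<'E'
from m import *
P,F=look('side');p=P.reshape(-1,3);x,y,z=p.T
g=cv2.cvtColor(F,cv2.COLOR_BGR2GRAY).reshape(-1)
m=np.isfinite(x)&(x>440)&(x<520)&(y>-110)&(y<-20)&(z>70)&(z<112)&(g<60)
print(m.sum(),np.median(p[m],0) if m.any() else '',np.percentile(p[m],[2,98],axis=0) if m.any() else ''); delta()
E
```

```text
27 [475.6063246  -71.98803318  96.88203566] [[468.13444526 -78.19905431  85.3091759 ]
 [483.41964775 -62.62373533 103.75155567]]
at [453.8 -66.8  84.9] -0.109 F [-28.2   1.9  18.2] gap 0.3 t 50.0
```

The lever is at its stop: the force is rising and the ball is at x≈476. I'll back off.

Emit:
move_arm(
  moves=[
    [-0.02, 0, 0, 0],
    [-0.05, 0, 0, 0],
    [-0.08, 0, 0, 0],
    [-0.08, 0, -0.04, 0],
    [-0.08, 0, -0.09, 0],
    [-0.08, 0, -0.14, 0],
    [-0.08, 0, -0.18, 0],
    [-0.08, 0, -0.18, 0],
  ],
)

```text
clock: 50.8
eef_pos: [379.3, -58.9, 270.4]
eef_rot: [3.14, -0.009, -0.11]
wrist_force: [0.7, -0.3, -0.5]
finger_gap: 0.6
finger_force: 0.0
```

```bash
python3 - <<'E'
from m import *
P,F=look('side');Q,G=look('scene')
for P_,F_ in((P,F),(Q,G)):
    p=P_.reshape(-1,3);x,y,z=p.T
    g=cv2.cvtColor(F_,cv2.COLOR_BGR2GRAY).reshape(-1)
    m=np.isfinite(x)&(x>380)&(x<520)&(y>-110)&(y<-20)&(z>75)&(z<112)&(g<60)
    print(m.sum(),np.median(p[m],0) if m.any() else '')
delta()
cv2.imwrite('pics/end.png',np.hstack([F,G])[:, :].copy()) if 0 else cv2.imwrite('pics/end.png',cv2.resize(F,(800,600)))
E
```

```text
46 [470.79636714 -70.1032019   97.71233949]
42 [484.14136779 -70.16841019  97.15505602]
at [377.8 -58.5 265.6] -0.11 F [-0.3  1.2 -1.8] gap 0.3 t 50.9
```

View pics/end.png

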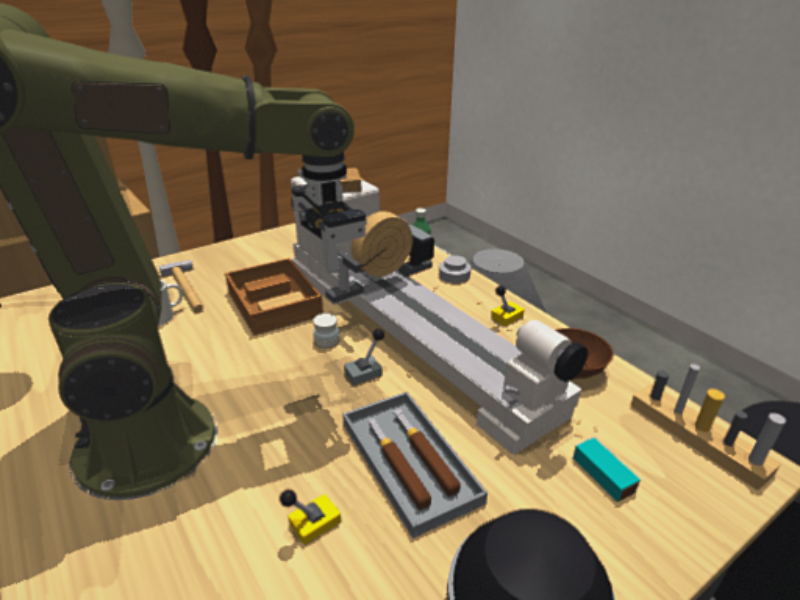

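The picture shows the lever leaning away (375,340), the offcuts in the box (270,290), the gouges in the tray (415,465), and the bed clear. The jar and sanding block have not moved.

```bash
python3 -c "
from cell import manip
print(manip.sign_off())"
```

```text
the job is handed in; nothing more can be done
None
```

The lathe is ready and started, and the job is handed in: both offcuts are in the scrap box, both gouges lie inside the tray, the blank was turned about 475° in the cutting direction (estimated from the pencil line), the lever is at its on stop, and the wax jar and sanding block were left alone.

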